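# Load the foil die on the hot plate and switch its guarded heater on

## Robot

A 7-joint arm with a two-finger parallel gripper is mounted at the origin on a cart in front of the work surface, level with it; the furniture and walls round the work are solid. World frame = base frame: x ahead of the robot, y to its left, z up, the work surface at z = 0. Lengths are in m, angles in rad, forces in N, time in s.
With the tool pointing down it reaches from about 0.4 to 0.875 m from the base axis. Payload 6.5 kg.
Tool frame: the origin (TCP) lies at the very end of the fingers, on their centre line; the grasp point (between the pads) lies 19 mm behind it; z points along the fingers, y is the line along which they close (so a half turn about z gives the same grasp; the last joint's range is limited). The gripper opens to 85 mm and grips with 20 to 120 N. Pads are 22 mm wide; open, the fingers measure 114 mm over their backs; the gripper's body (76 mm by 85 mm) begins 54 mm behind the grasp point. The pads swing forward as they close: fully open they stand 13 mm farther back than shut.
Start: joints at [1.078, 0.536, -0.004, 1.538, 0.003, 1.067, -0.071], TCP at [0.269, -0.592, 0.231] pointing down, gripper open.
Joint ranges: [-2.7, 2.7], [-0.37, 2.16], [-1.27, 1.26], [0.24, 2.4], [-1.31, 4.45], [0.19, 1.91], [-2.76, 2.76]. Speed limits (rad/s): [2.39, 2.39, 3.14, 3.14, 3.14, 3.14, 3.14].

## Interface

Orientations are given as a 3x3 rotation matrix whose columns are the frame's x, y, z axes.
In Python, from station import observe, imaging, env gives the robot as it stands.
- The arm moves only by the tool servo_tool, never from a script. Its argument "deltas" is text: rows parted by semicolons, each of 6 numbers parted by spaces: the shift along the tool's x, y, z scaled (see below), then the turn, a rotation vector about the tool's x, y, z scaled (see below). In form: x y z ax ay az; .... A call has exactly 10 rows; each row is the pose to reach, as a shift and turn from the pose commanded when the call began, along the tool's axes at that moment; what a row does not reach only later rows make up. The controller multiplies each number of a shift by 0.3 m and each number of a turn by 45 degrees. A row lasts 1/8 s, in which the tool goes at most 62.5 mm and 10.7 degrees, less where a joint would pass 70% of its speed; a pose out of reach is approached as far as the arm can. A call with a number of a shift or a turn outside -1 to 1 is refused whole. A call with a gripper value outside its range is refused whole. "gripper" is the finger opening in mm, from 0 to 85.4, set as the call begins (left out, the last holds). The fingers move at their own pace and stop on an object; the grip force is fixed at half the most. Time passes only in rows, so rows that repeat a pose let the fingers close, or fill a call up. It gives the time, the measured TCP pose, the force, the opening and the grip force at its end, in the units of the state.
- observe(): the state, without advancing time (a new reading comes with each control period).
- imaging.capture(name): name is "side" or "top" or "wrist"; returns the picture (384x512x3 uint8, red, green, blue); there is no depth.
- imaging.calibration(name): a dict with "K" (3x3 intrinsics, pixels), "origin" and "attitude" of the camera in the world. Camera axes: x right, y down, z forward; pixel columns grow to the right and rows downward; lengths in m; the calibration is good to about 2 mm. A picture is of the moment at which its call begins: read the wrist's pose just before it. calibration takes no time and is no camera call; for the wrist camera it gives the pose at the moment of the call.
- env.hand_in(): hands the job in; it is judged then, once.
The state is a dict: "clock": time; "joint_pos": joint angles; "joint_velocities": joint speeds; "effort": joint torques, N m; "eef_pos": TCP position; "eef_rot": TCP orientation; "wrist_force": force on the tool from outside, world axes, zero at the start; "ft_torque": the same for the moment, N m; "width": opening from 0.0 (shut) to 1.0 (fully open); "gripper_force": force on a finger pad.
Only numpy, scipy, OpenCV 4.12 (cv2) and the standard library are available. Lean on these libraries where they do the work, as an engineer would, in place of code of your own. Each camera call takes 0.05 s, during which the arm holds its last target. There are 200 camera calls.

## Task

Take the longer of the two stamping dies out of the wooden rack and lay it flat, brass face up, on the bare aluminium plate of the hot plate, its long side pushed up against the back fence and its end up against the left fence. Then lift the switch guard, throw the toggle over to its far end, towards the guard's hinge, to switch the heater on, and close the guard fully over it again. Leave the other die in the rack and do not disturb the oil can, the loupe or the ink tin.

Things in the scene. Friction and masses are not known exactly. Their poses are not given: they have to be found in the camera images.
- long_die: the longer stamping die: a 20 mm aluminium base 62 x 108 mm with a 4 mm brass plate (56 x 100 mm) on its face, 24 mm thick in all, about 0.42 kg. Origin: centre of the back (the underside when it lies face up). Own x: along the 62 mm side; y: along the 108 mm length; z: out of the brass face. At the start it stands on a long edge in one of the rack's two slots, x upwards, like a book
- short_die: the other die, the same make but only 78 mm long (62 mm high, 24 mm thick); origin and axes alike; it stands in the other slot of the rack, and stays there
- die_rack: wooden rack, fixed to the bench: base 104 (x) x 180 (y) x 12 mm, origin centre of the underside. Its two slots run along its x axis, centred at y = +0.045 and y = -0.045 m; slats on both sides of each slot reach 38 mm above the bench, slot 27 mm wide, floor 12 mm above the bench. The dies stand up to 74 mm above the bench with their brass faces towards the rack's +y side
- hotplate: bench-top hot plate, fixed: housing 140 (x) x 270 (y) mm, origin centre of the underside, front to -x. Left part (y from -0.014 to 0.132): bare aluminium plate, top 45 mm above the bench. Right part: switch housing with its deck 60 mm above the bench and the guarded toggle on it, centred at y = -0.080
- fence_corner (a point): on the plate's top, at the inner corner where the back fence (along y, on the far +x side) and the left fence (along x, on the +y side) meet; axes as the hot plate's. The fences are 10 mm wide and stand 6 mm above the plate. With the long die home, its origin lies at x = -0.031, y = -0.054, z = 0 m from here, and its length is along y (either way round)
- guard (a joint): angle of the switch guard in rad: 0 closed (may start slightly ajar), 1.8 fully back. Dark sheet-metal cover, 84 mm long (x), 54 mm wide (y); closed, its top is 52 mm above and its lower edges 5 mm below the hinge; upright cheeks on the front 50 mm, sloping to the hinge behind. Finger tab on its front. Stiff hinge (0.07 N m): it stays wherever it is left
- guard_hinge (a point): middle of the guard's hinge pin, at the back of the switch housing, 69 mm above the bench; fixed to the hot plate, axes as the hot plate's; the hinge runs along y, and the guard opens up and back (towards +x)
- guard_top (a point): point on the guard: middle of the top face near its front, 66 mm from the hinge along the guard and 52 mm above it when closed; moves with the guard
- toggle (a joint): angle of the toggle in rad: 0 off (leaning 0.45 rad to the front, -x of the hot plate), 0.9 on (leaning 0.45 rad to the back, towards the hinge). An over-centre spring snaps it to the nearer end: about 2.5 N at the tip to move it out of one end
- toggle_tip (a point): tip of the toggle's steel bat handle, 42 mm from its pivot; the upper 20 mm of the handle are 16 mm wide (y) and 7 to 15 mm thick. Moves with the toggle
- toggle_pivot (a point): pivot of the toggle, 64 mm above the bench, fixed to the hot plate, 44 mm in front of the hinge
- oil_can: brass oiler with a long spout, 62 mm across and 150 mm high, on the bench behind the rack; bystander, origin centre of the underside
- loupe: black printer's loupe, 48 mm across and 43 mm high, on the bench in front of the hot plate; bystander, origin centre of the underside
- ink_tin: round ink tin, 77 mm across and 43 mm high, on the bench behind the hot plate; bystander, origin centre of the underside

How it is judged:
On the way, in this order (a step that is already met when the one before it is completed fails the run):
1. the long die lies face up on the plate against both fences, let go (angle between long_die's own z axis and vertical below 0.06 rad and x of long_die in the frame of fence_corner between -0.0355 and -0.028 m and y of long_die in the frame of fence_corner between -0.0585 and -0.051 m and z of long_die in the frame of fence_corner between -0.003 and 0.004 m and angle between the y axis of long_die and the y axis of fence_corner, either way round below 0.06 rad and contact force between the fingers and long_die below 0.2 N), for 0.2 s.
2. the guard is open (value of joint guard above 1.1 rad), for 0.2 s.
3. the toggle is thrown to on under the open guard (value of joint toggle above 0.8 rad and value of joint guard above 0.9 rad), for 0.2 s.
At the end, for the whole second after the job is handed in: The long die lies at rest face up on the plate, within about 4 mm of both fences and square to them (0.06 rad); the toggle is on (over 0.8 rad), the guard closed over it (under 0.05 rad); the other die and the oil can, loupe and ink tin are within 30 mm of where they stood (value of joint guard below 0.05 rad and value of joint toggle above 0.8 rad and angle between long_die's own z axis and vertical below 0.06 rad and x of long_die in the frame of fence_corner between -0.0355 and -0.028 m and y of long_die in the frame of fence_corner between -0.0585 and -0.051 m and z of long_die in the frame of fence_corner between -0.003 and 0.004 m and angle between the y axis of long_die and the y axis of fence_corner, either way round below 0.06 rad and linear speed of long_die below 0.02 m/s); the robot touches nothing.
It fails at once if the other die is pulled out or tipped (moved over 30 mm) (distance of short_die from where it was at the start of the episode above 0.03 m).
It fails at once if the oil can, loupe or ink tin is pushed away by more than 30 mm (distance of any of oil_can, loupe, ink_tin from where it was at the start of the episode above 0.03 m).
It also fails if it takes over 72 s, if anything falls off the work surface, if the arm or the gripper's body presses on something with over 40 N, if the wrist force passes 120 N, or if a joint passes its speed limit or range.

## Working session

There is one attempt and no reset: what is moved stays moved. The work goes in short steps, Python scripts to look and compute and a tool call to move; the robot and the scene stay as the last step left them, time stands still between calls to the robot, and variables do not carry over. Pictures are saved under pics/ and viewed, at most 10 in all, crops included, and the job is handed in when it is done.

Besides the shell and the picture viewer there is one more tool, called by a JSON object that holds its "op" and its "data", one argument or row to a line. servo_tool: Moves the arm, as the interface text tells. Shifts and turns lie within -1 to 1; 1 stands for 0.3 m of shift or 45 degrees of turn. Its arguments: {"type":"object","properties":{"deltas":{"type":"string"},"gripper":{"type":"number"}},"required":["deltas"]}

```bash
mkdir -p pics; ls; python3 - <<'E'
from station import observe, imaging, env
import cv2, numpy as np
np.set_printoptions(precision=4,suppress=True)
s=observe(); print(s['clock'],s['eef_pos'],s['eef_rot'],s['width'])
for n in ['side','top']:
    im=imaging.capture(n); cv2.imwrite(f'pics/{n}0.png',im[:,:,::-1])
    c=imaging.calibration(n); print(n,c)
E
```

```text
pics
0.0 [ 0.2688 -0.5911  0.2304] [[ 0.9103  0.414  -0.0009]
 [ 0.414  -0.9103  0.0015]
 [-0.0001 -0.0018 -1.    ]] 0.9999546837793941
side {'K': array([[405.5741,   0.    , 257.0767],
       [  0.    , 405.5741, 184.2646],
       [  0.    ,   0.    ,   1.    ]]), 'origin': array([0.5081, 1.0934, 0.6009]), 'attitude': array([[-0.9981, -0.0267,  0.0559],
       [-0.0619,  0.454 , -0.8888],
       [-0.0017, -0.8906, -0.4548]])}
top {'K': array([[379.3204,   0.    , 249.3168],
       [  0.    , 379.3204, 195.3392],
       [  0.    ,   0.    ,   1.    ]]), 'origin': array([0.4923, 0.0801, 1.2418]), 'attitude': array([[ 0.0294, -0.997 ,  0.0723],
       [-0.9993, -0.0276,  0.0258],
       [-0.0237, -0.073 , -0.9971]])}
```

View pics/side0.png

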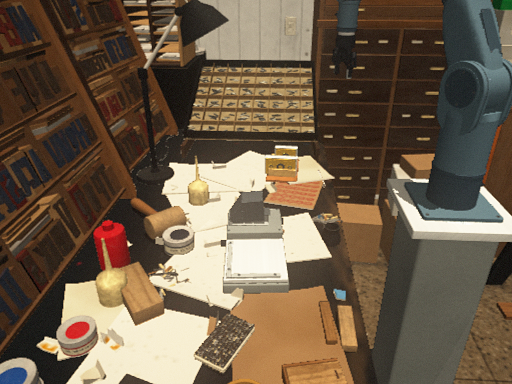

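View pics/top0.png

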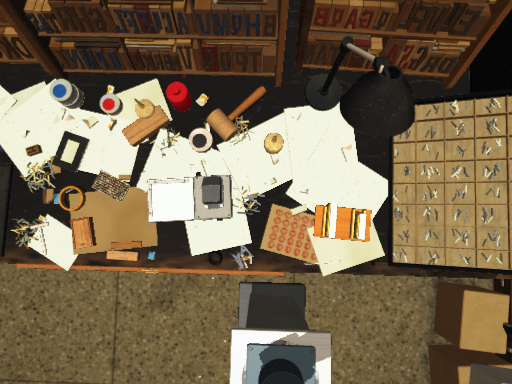

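Side view: hot plate around (258,250) px, guard (248,205), rack (280,165). Top view: plate (172,199), guard (212,190), rack (343,222), oil can (274,143), tin (201,138), loupe (216,257). I'll enlarge both.

```bash
python3 - <<'E'
import cv2, numpy as np
t=cv2.imread('pics/top0.png'); s=cv2.imread('pics/side0.png')
a=cv2.resize(t[165:250,143:243],None,fx=5,fy=5,interpolation=cv2.INTER_CUBIC)
b=cv2.resize(t[195:255,305:380],None,fx=5,fy=5,interpolation=cv2.INTER_CUBIC)
c=np.zeros((425,800,3),np.uint8); c[:,:500]=a; c[:300,500:800]=b[:,:300]
cv2.imwrite('pics/topc.png',c)
d=cv2.resize(s[140:290,215:335],None,fx=4,fy=4,interpolation=cv2.INTER_CUBIC)
cv2.imwrite('pics/sidec.png',d)
E
```

```text
(no output)
```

View pics/topc.png

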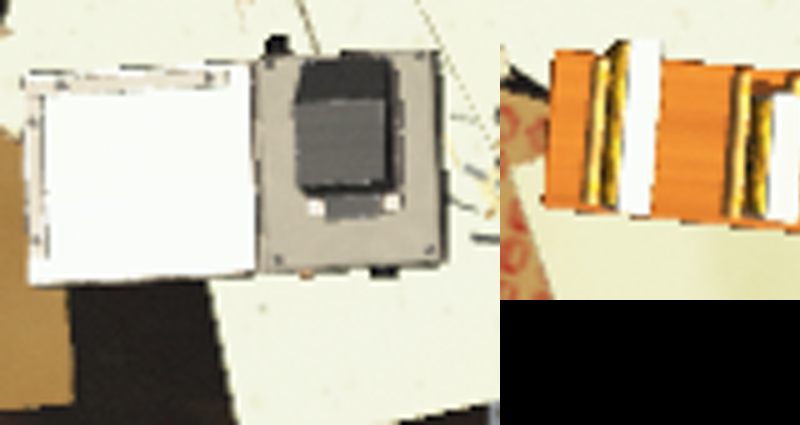

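View pics/sidec.png

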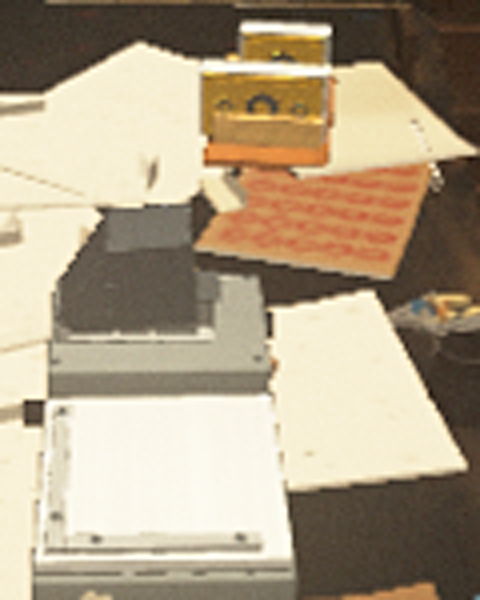

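Long die: left (+y) slot, white top edge from crop (645,40) to (634,212); short die in the right slot. Fence corner: top crop (45,92), side crop (72,530). Now the positions.

```bash
cat > h.py <<'E'
import numpy as np, cv2
from station import observe, imaging, env
np.set_printoptions(precision=4,suppress=True)
def ray(c,p):
    d=c['attitude']@np.linalg.inv(c['K'])@np.r_[p,1.]; return c['origin'],d/np.linalg.norm(d)
def plane(c,p,z):
    o,d=ray(c,p); return o+d*(z-o[2])/d[2]
def tri(*cp):
    A=0;b=0
    for c,p in cp:
        o,d=ray(c,p); P=np.eye(3)-np.outer(d,d); A=A+P; b=b+P@o
    return np.linalg.solve(A,b)
def proj(c,X):
    q=c['K']@(c['attitude'].T@(np.asarray(X)-c['origin'])); return q[:2]/q[2]
E
python3 - <<'E'
from h import *
T=imaging.calibration('top');S=imaging.calibration('side')
L=lambda x,y:(143+x/5-.4,165+y/5-.4)
R=lambda x,y:(305+(x-500)/5-.4,195+y/5-.4)
D=lambda x,y:(215+x/4-.4,140+y/4-.4)
print('die top corners',*[plane(T,R(*p),.074) for p in [(630,40),(661,40),(650,213),(618,210)]])
print('die tri far,near', tri((T,R(630,40)),(S,D(202,72))),tri((T,R(618,210)),(S,D(330,77))))
print('rack corners z.012',*[plane(T,R(*p),.012) for p in [(555,50),(545,207)]])
print('fence corner',plane(T,L(45,92),.045),tri((T,L(45,92)),(S,D(72,530))))
print('plate outer FL',tri((T,L(30,284)),(S,D(292,572))), tri((T,L(25,75)),(S,D(37,562))))
print('deck corners',*[plane(T,L(*p),.060) for p in [(260,58),(438,52),(440,262),(262,272)]])
print('guard top z.121',*[plane(T,L(*p),.121) for p in [(303,100),(384,97),(388,185),(296,187)]])
print('guard tri front +y, ', tri((T,L(296,187)),(S,D(192,250))))
print('tin,can,loupe',*[plane(T,p,z) for p,z in [((201,138),.043),((274,143),.07),((216,257),.043)]])
E
```

```text
die top corners [ 0.5615 -0.1397  0.074 ] [ 0.562  -0.1587  0.074 ] [ 0.4563 -0.1533  0.074 ] [ 0.4575 -0.1339  0.074 ]
die tri far,near [ 0.5604 -0.1406  0.0693] [ 0.4556 -0.1346  0.07  ]
rack corners z.012 [ 0.5574 -0.1033  0.012 ] [ 0.4562 -0.0986  0.012 ]
fence corner [0.6099 0.424  0.045 ] [0.6059 0.4226 0.0489]
plate outer FL [0.4869 0.431  0.0336] [0.6199 0.4387 0.0401]
deck corners [0.6336 0.2846 0.06  ] [0.6403 0.1725 0.06  ] [0.5087 0.1669 0.06  ] [0.4993 0.2779 0.06  ]
guard top z.121 [0.6018 0.2473 0.121 ] [0.6049 0.199  0.121 ] [0.5525 0.1948 0.121 ] [0.5498 0.2495 0.121 ]
guard tri front +y,  [0.5489 0.2494 0.1215]
tin,can,loupe [0.7597 0.2718 0.043 ] [0.7433 0.038  0.07  ] [0.3823 0.2099 0.043 ]
```

```bash
cat >> h.py <<'E'
from scipy.spatial.transform import Rotation as Ro
def Rt(yaw,tilt=0):
    """tool y (closing axis) at azimuth yaw deg when pointing down; tilt deg swings fingers towards tool +y azimuth"""
    a=np.radians(yaw); y=np.array([np.cos(a),np.sin(a),0]); z=np.array([0,0,-1.])
    R=np.c_[np.cross(y,z),y,z]
    return Ro.from_rotvec(np.radians(tilt)*np.cross(z,y)).as_matrix()@R
def go(pos,R):
    s=observe(); R0=s['eef_rot']
    d=R0.T@(np.asarray(pos)-s['eef_pos'])/.3; r=Ro.from_matrix(R0.T@R).as_rotvec()/np.radians(45)
    print('t',round(s['clock'],2),'q',s['joint_pos'],'delta',np.r_[d,r])
E
python3 - <<'E'
from h import *
go([.509,-.1465,.20],Rt(87.4)); go([.35,-.45,.23],Rt(-65.6+45))
E
```

```text
t 0.1 q [ 1.0778  0.5371 -0.0045  1.5388  0.0026  1.0673 -0.0712] delta [ 1.3424 -1.0175  0.1032 -0.0008 -0.0026 -3.3986]
t 0.1 q [ 1.0778  0.5371 -0.0045  1.5388  0.0026  1.0673 -0.0712] delta [ 0.441  -0.3163  0.0022 -0.0019 -0.0007 -0.9986]
```

{"op": "servo_tool", "data": {
  "deltas": "0.3 -0.2 0 0 0 -0.25; 0.6 -0.4 0 0 0 -0.5; 0.8 -0.6 0 0 0 -0.75; 1 -0.75 0 0 0 -1; 1 -0.75 0 0 0 -1; 1 -0.75 0 0 0 -1; 1 -0.75 0 0 0 -1; 1 -0.75 0 0 0 -1; 1 -0.75 0 0 0 -1; 1 -0.75 0 0 0 -1",
  "gripper": 60
}}

```text
clock: 1.35
eef_pos: [0.4483, -0.2639, 0.2312]
eef_rot: [[0.353, 0.936, -0.0], [0.936, -0.353, -0.0], [-0.0, -0.0, -1.0]]
wrist_force: [0.9, -0.8, 0.3]
width: 0.704
gripper_force: 0.0
```

```bash
python3 - <<'E'
from h import *
go([.509,-.1465,.20],Rt(87.4)); 
E
```

```text
t 1.35 q [ 0.6913  0.3344 -0.3014  1.866   0.1197  0.9589 -0.0242] delta [ 0.4375  0.051   0.1037 -0.0006 -0.0001 -2.4017]
```

{"op": "servo_tool", "data": {
  "deltas": "0.1 0 0 0 0 -0.25; 0.2 0 0 0 0 -0.5; 0.3 0 0 0 0 -0.75; 0.4 0.05 0 0 0 -1; 0.44 0.05 0 0 0 -1; 0.44 0.05 0 0 0 -1; 0.44 0.05 0 0 0 -1; 0.44 0.05 0 0 0 -1; 0.44 0.05 0 0 0 -1; 0.44 0.05 0 0 0 -1"
}}

```text
clock: 2.6
eef_pos: [0.5093, -0.1446, 0.2313]
eef_rot: [[-0.413, 0.911, -0.0], [0.911, 0.413, -0.0], [-0.0, -0.0, -1.0]]
wrist_force: [0.2, 0.4, 0.1]
width: 0.704
gripper_force: 0.0
```

{"op": "servo_tool", "data": {
  "deltas": "0 0 0 0 0 -0.25; 0 0 0 0 0 -0.5; 0 0 0 0 0 -0.75; 0 0 0 0 0 -1; 0 0 0 0 0 -1; 0 0 0 0 0 -1; 0 0 0 0 0 -1; 0 0 0 0 0 -1; 0 0 0 0 0 -1; 0 0 0 0 0 -1"
}}

```text
clock: 3.85
eef_pos: [0.5094, -0.1443, 0.2313]
eef_rot: [[-0.936, 0.351, 0.0], [0.351, 0.936, -0.0], [-0.0, -0.0, -1.0]]
wrist_force: [0.5, -0.6, -0.7]
width: 0.704
gripper_force: 0.0
```

```bash
python3 - <<'E'
from h import *
c=imaging.calibration('wrist'); im=imaging.capture('wrist'); print(c)
np.save('w1.npy',c,allow_pickle=True); cv2.imwrite('pics/w1.png',im[:,:,::-1])
go([.509,-.1465,.20],Rt(87.4)); 
E
```

```text
{'K': array([[339.0322,   0.    , 251.1954],
       [  0.    , 339.0322, 192.3262],
       [  0.    ,   0.    ,   1.    ]]), 'origin': array([ 0.4467, -0.1193,  0.3738]), 'attitude': array([[ 0.3508,  0.9024,  0.2502],
       [ 0.9364, -0.338 , -0.0939],
       [-0.0001,  0.2673, -0.9636]])}
t 3.9 q [ 0.714   0.4093 -0.6617  1.8279  0.2941  1.004   1.1444] delta [-0.0014 -0.0073  0.1043 -0.0001 -0.     -0.3989]
```

View pics/w1.png

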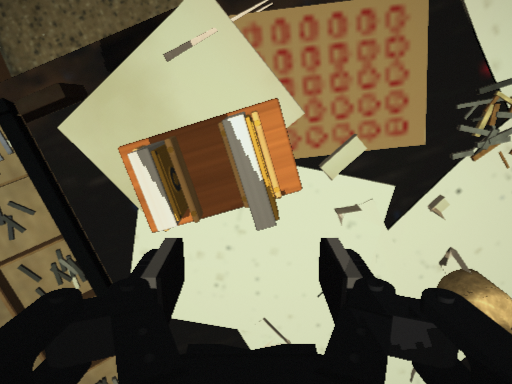

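Wrist view: long die's grey top runs from (236,116) to (265,229), width 228–243 at the near end and 256–274 at the far end; the brass side is to its right; short die at left.

```bash
python3 - <<'E'
from h import *
c=np.load('w1.npy',allow_pickle=True).item(); T=imaging.calibration('top'); S=imaging.calibration('side')
for p in [(228,117),(243,115),(274,227),(256,231)]: print(plane(c,p,.074))
R=lambda x,y:(305+(x-500)/5-.4,195+y/5-.4)
for a,b in [((228,117),(650,213)),((256,231),(661,40)),((243,115),(618,210)),((274,227),(630,40))]: print('tri',tri((c,a),(T,R(*b))))
go([.511,-.1465,.12],Rt(87.2)); 
E
```

```text
[ 0.4543 -0.1436  0.074 ]
[ 0.4573 -0.1308  0.074 ]
[ 0.564  -0.1403  0.074 ]
[ 0.5618 -0.1576  0.074 ]
tri [ 0.4555 -0.14    0.1342]
tri [ 0.5619 -0.1581  0.0742]
tri [ 0.4574 -0.1305  0.0909]
tri [ 0.5614 -0.1392  0.08  ]
t 3.9 q [ 0.714   0.4093 -0.6617  1.8279  0.2941  1.004   1.1444] delta [-0.0077 -0.0049  0.371  -0.0001 -0.     -0.3945]
```

{"op": "servo_tool", "data": {
  "deltas": "0 0 0.1 0 0 -0.2; 0 0 0.2 0 0 -0.39; 0 0 0.3 0 0 -0.39; 0 0 0.37 0 0 -0.39; 0 0 0.37 0 0 -0.39; 0 0 0.45 0 0 -0.39; 0 0 0.5 0 0 -0.39; 0 0 0.55 0 0 -0.39; 0 0 0.6 0 0 -0.39; 0 0 0.62 0 0 -0.39",
  "gripper": 60
}}

```text
clock: 5.15
eef_pos: [0.509, -0.1442, 0.0444]
eef_rot: [[-0.999, 0.052, -0.001], [0.052, 0.999, 0.0], [0.001, 0.0, -1.0]]
wrist_force: [0.1, 0.1, 0.4]
width: 0.708
gripper_force: 0.0
```

{"op": "servo_tool", "data": {
  "deltas": "0 0 0 0 0 0; 0 0 0 0 0 0; 0 0 0 0 0 0; 0 0 0 0 0 0; 0 0 0 0 0 0; 0 0 0 0 0 0; 0 0 0 0 0 0; 0 0 0 0 0 0; 0 0 0 0 0 0; 0 0 0 0 0 0",
  "gripper": 0
}}

```text
clock: 6.4
eef_pos: [0.5099, -0.1443, 0.0458]
eef_rot: [[-0.999, 0.052, 0.001], [0.052, 0.999, -0.0], [-0.001, -0.0, -1.0]]
wrist_force: [-0.9, 0.6, 6.3]
width: 0.275
gripper_force: 59.8
```

{"op": "servo_tool", "data": {
  "deltas": "0 0 -0.05 0 0 0; 0 0 -0.12 0 0 0; 0 0 -0.2 0 0 0; 0 0 -0.3 0 0 0; 0 0.15 -0.4 0 0 0; 0 0.3 -0.45 0 0 0.1; 0 0.45 -0.5 0 0 0.3; 0 0.6 -0.52 0 0 0.5; 0 0.75 -0.52 0 0 0.7; 0 0.8 -0.52 0 0 0.9",
  "gripper": 0
}}

```text
clock: 7.65
eef_pos: [0.5208, 0.099, 0.2018]
eef_rot: [[-0.725, 0.689, -0.001], [0.689, 0.725, 0.002], [0.002, 0.001, -1.0]]
wrist_force: [-0.3, -0.1, -5.0]
width: 0.269
gripper_force: 60.0
```

```bash
python3 - <<'E'
from h import *
go([.54,.36,.2],Rt(2.6)); print(observe()['wrist_force'],observe()['width'])
E
```

```text
t 7.65 q [ 0.1996  0.4367 -0.5984  1.8565  0.2977  0.9385  0.278 ] delta [ 0.5528  0.6749  0.0072  0.0002 -0.0022  0.9751]
[-0.2721 -0.0989 -4.9524] 0.2690099759281954
```

{"op": "servo_tool", "data": {
  "deltas": "0.1 0.12 0 0 0 0.2; 0.2 0.25 0 0 0 0.4; 0.3 0.4 0 0 0 0.6; 0.4 0.5 0 0 0 0.8; 0.5 0.6 0 0 0 0.975; 0.55 0.67 0 0 0 0.975; 0.55 0.67 0 0 0 0.975; 0.55 0.67 0 0 0 0.975; 0.55 0.67 0 0 0 0.975; 0.55 0.67 0 0 0 0.975",
  "gripper": 0
}}

```text
clock: 8.9
eef_pos: [0.5408, 0.3536, 0.2013]
eef_rot: [[-0.045, 0.999, -0.0], [0.999, 0.045, -0.0], [-0.0, -0.0, -1.0]]
wrist_force: [-0.5, -0.3, -4.4]
width: 0.271
gripper_force: 60.2
```

```bash
python3 - <<'E'
from h import *
c=imaging.calibration('wrist'); im=imaging.capture('wrist')
np.save('w2.npy',c,allow_pickle=True); cv2.imwrite('pics/w2.png',im[:,:,::-1])
go([.54,.36,.2],Rt(2.6,40)); 
E
```

```text
t 8.95 q [-0.3596  0.5991 -0.4257  1.5557  0.2726  1.0462 -0.8121] delta [ 0.0204 -0.0016  0.0045 -0.889   0.0006 -0.0004]
```

View pics/w2.png

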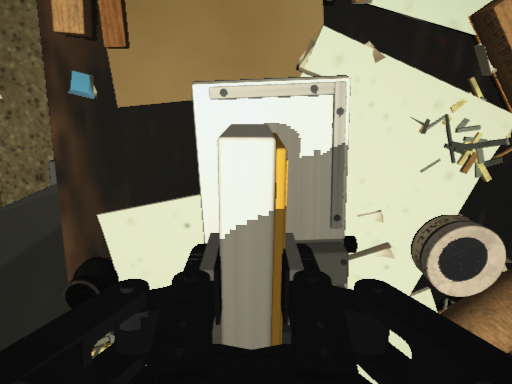

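Wrist view at the plate: fence inner corner at about (334,95); back-fence inner edge runs down to (331,225), left-fence inner edge goes left to (211,98). Held die's +y top edge at row 137, columns 220–274, brass on the right (+x) side as intended.

```bash
python3 - <<'E'
from h import *
c=np.load('w2.npy',allow_pickle=True).item(); print(c['origin'])
for z in (.045,.051):print(z,[plane(c,p,z) for p in [(334,95),(331,225),(211,98)]])
print('die end top',plane(c,(220,137),.229),plane(c,(287,147),.225),'end bottom',plane(c,(230,124),.167),plane(c,(270,124),.167))
print('plate outer corners z.045',[plane(c,p,.045) for p in [(194,84),(349,76),(345,238),(204,243)]])
E
```

```text
[0.5386 0.4226 0.3438]
0.045 [array([0.6084, 0.4282, 0.045 ]), array([0.6186, 0.3111, 0.045 ]), array([0.5044, 0.4211, 0.045 ])]
0.051 [array([0.607 , 0.4281, 0.051 ]), array([0.617 , 0.3133, 0.051 ]), array([0.505 , 0.4211, 0.051 ])]
die end top [0.5286 0.4095 0.229 ] [0.5518 0.4066 0.225 ] end bottom [0.5282 0.4093 0.167 ] [0.5487 0.4102 0.167 ]
plate outer corners z.045 [array([0.4899, 0.4318, 0.045 ]), array([0.6193, 0.444 , 0.045 ]), array([0.6333, 0.2986, 0.045 ]), array([0.4994, 0.2874, 0.045 ])]
```

{"op": "servo_tool", "data": {
  "deltas": "0 0 0 -0.15 0 0; 0 0 0 -0.3 0 0; 0 0 0 -0.45 0 0; 0 0 0 -0.6 0 0; 0 0 0 -0.75 0 0; 0 0 0 -0.9 0 0; 0 0 0 -1 0 0; 0 0 0 -1 0 0; 0 0 0 -1 0 0; 0 0 0 -1 0 0",
  "gripper": 0
}}

```text
clock: 10.2
eef_pos: [0.5416, 0.3545, 0.202]
eef_rot: [[-0.044, 0.707, 0.706], [0.999, 0.03, 0.032], [0.001, 0.707, -0.707]]
wrist_force: [0.8, -0.3, -4.0]
width: 0.269
gripper_force: 60.9
```

```bash
python3 - <<'E'
from h import *
go([.54,.36,.2],Rt(4,60)); 
E
```

```text
t 10.2 q [-1.0094  0.423   0.0802  2.128   1.5034  0.5557 -2.2325] delta [ 0.0186 -0.0079  0.0016 -0.3335  0.0252 -0.0211]
```

```bash
cat >> h.py <<'E'
C=np.array([.608,.426,.045]); 
def hot(x,y,z,yaw=4.):
    a=np.radians(yaw); return C+np.array([x*np.cos(a)-y*np.sin(a),x*np.sin(a)+y*np.cos(a),z])
def tcp(px,cy,h,th,yaw=4.):
    R=Rt(yaw,th); return hot(px,cy-.002,h,yaw)-.0338*R[:,2]+.012*R[:,1],R
E
python3 - <<'E'
from h import *
for h in (.03,.002): go(*tcp(-.007,-.057,h,60)); print(tcp(-.007,-.057,h,60)[0])
E
```

```text
t 10.2 q [-1.0094  0.423   0.0802  2.128   1.5034  0.5557 -2.2325] delta [ 0.0288 -0.1389  0.3311 -0.3335  0.0252 -0.0211]
[0.5819 0.365  0.1023]
t 10.2 q [-1.0094  0.423   0.0802  2.128   1.5034  0.5557 -2.2325] delta [ 0.0287 -0.2049  0.3971 -0.3335  0.0252 -0.0211]
[0.5819 0.365  0.0743]
```

{"op": "servo_tool", "data": {
  "deltas": "0 -0.01 0.03 -0.05 0 0; 0.01 -0.03 0.06 -0.1 0 0; 0.01 -0.05 0.1 -0.15 0.01 -0.01; 0.02 -0.07 0.15 -0.2 0.02 -0.02; 0.02 -0.1 0.2 -0.25 0.02 -0.02; 0.03 -0.12 0.25 -0.3 0.02 -0.02; 0.03 -0.13 0.29 -0.33 0.02 -0.02; 0.03 -0.14 0.33 -0.33 0.02 -0.02; 0.03 -0.14 0.33 -0.33 0.02 -0.02; 0.03 -0.14 0.33 -0.33 0.02 -0.02",
  "gripper": 0
}}

```text
clock: 11.45
eef_pos: [0.5807, 0.3659, 0.1024]
eef_rot: [[-0.068, 0.5, 0.863], [0.998, 0.036, 0.057], [-0.003, 0.865, -0.502]]
wrist_force: [-0.3, -0.6, -3.8]
width: 0.267
gripper_force: 60.9
```

```bash
python3 - <<'E'
from h import *
go(*tcp(-.007,-.057,.001,60))
c=imaging.calibration('side'); im=imaging.capture('side'); cv2.imwrite('pics/s2.png',cv2.resize(im[190:300,190:330,::-1],None,fx=5,fy=5,interpolation=cv2.INTER_CUBIC))
E
```

```text
t 11.45 q [-0.6579  0.8162 -0.3764  2.1276  2.1318  1.1246 -2.7448] delta [-0.0027 -0.0819  0.0519 -0.0025  0.0039  0.0019]
```

View pics/s2.png

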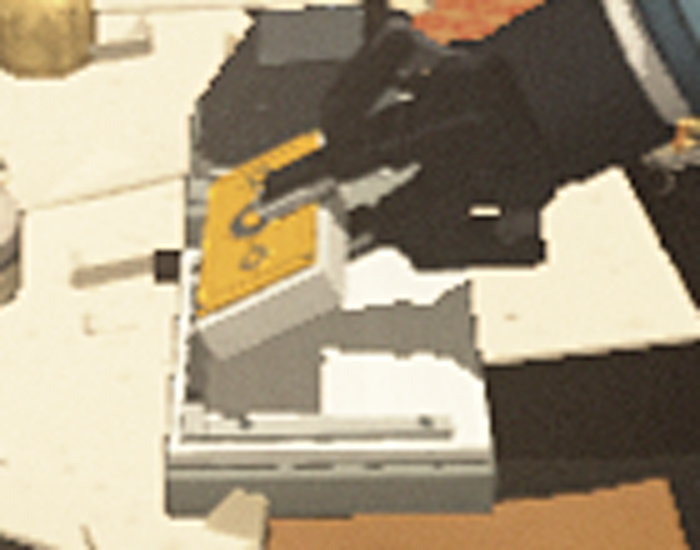

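Side view: die tilted about 60°, brass facing up/back, over the plate, its end short of the left fence; hand well clear. Joint 7 is near its limit, so I lower with slightly less tilt.

```bash
python3 - <<'E'
from h import *
go(*tcp(-.008,-.057,.001,55))
E
```

```text
t 11.5 q [-0.6583  0.816  -0.3766  2.1278  2.132   1.1249 -2.745 ] delta [-0.0037 -0.074   0.0537  0.1089  0.0032  0.0018]
```

{"op": "servo_tool", "data": {
  "deltas": "0 0 0 0.05 0 0; 0 -0.01 0.01 0.11 0 0; 0 -0.02 0.02 0.11 0 0; 0 -0.03 0.025 0.11 0 0; 0 -0.04 0.03 0.11 0 0; 0 -0.05 0.038 0.11 0 0; 0 -0.058 0.044 0.11 0 0; 0 -0.066 0.049 0.11 0 0; 0 -0.072 0.052 0.11 0 0; 0 -0.072 0.052 0.11 0 0",
  "gripper": 0
}}

```text
clock: 12.75
eef_pos: [0.583, 0.3656, 0.0749]
eef_rot: [[-0.068, 0.574, 0.816], [0.998, 0.041, 0.054], [-0.003, 0.818, -0.575]]
wrist_force: [1.3, 0.4, -4.7]
width: 0.268
gripper_force: 60.9
```

```bash
python3 - <<'E'
from h import *
go(*tcp(-.008,-.057,.00,55))
s=observe();R=s['eef_rot'];P=s['eef_pos']
for n,v in [('lowfinger tip',P-.027*R[:,1]),('pivot',P+.0338*R[:,2]-.012*R[:,1]),('body',P-.073*R[:,2]-.043*R[:,1])]: print(n,v)
E
```

```text
t 12.75 q [-0.6133  0.834  -0.3964  2.0955  2.1126  1.0392 -2.6924] delta [-0.0015 -0.001   0.0022 -0.0026  0.0043  0.0017]
lowfinger tip [0.5675 0.3644 0.0528]
pivot [0.6037 0.3669 0.0456]
body [0.4987 0.3599 0.0817]
```

{"op": "servo_tool", "data": {
  "deltas": "0 0.005 0 0 0 0; 0 0.01 0 0 0 0; 0 0.015 0 0 0 0; 0 0.02 0 0 0 0; 0 0.02 0 0 0 0; 0 0.02 0 0 0 0; 0 0.02 0 0 0 0; 0 0.02 0 0 0 0; 0 0.02 0 0 0 0; 0 0.02 0 0 0 0",
  "gripper": 44
}}

```text
clock: 14.0
eef_pos: [0.5864, 0.366, 0.08]
eef_rot: [[-0.068, 0.574, 0.816], [0.998, 0.041, 0.054], [-0.003, 0.818, -0.575]]
wrist_force: [-2.0, 1.8, 1.3]
width: 0.512
gripper_force: 0.8
```

```bash
python3 - <<'E'
from h import *
p=observe()['eef_pos']; go(p+[-.06,-.004,.0],Rt(4,55))
E
```

```text
t 14.0 q [-0.6095  0.8237 -0.3956  2.0915  2.1071  1.0286 -2.6802] delta [ 0.0003 -0.1153 -0.164  -0.0023  0.0039  0.0016]
```

{"op": "servo_tool", "data": {
  "deltas": "0 -0.012 -0.017 0 0 0; 0 -0.024 -0.034 0 0 0; 0 -0.036 -0.051 0 0 0; 0 -0.048 -0.068 0 0 0; 0 -0.06 -0.085 0 0 0; 0 -0.072 -0.102 0 0 0; 0 -0.084 -0.119 0 0 0; 0 -0.096 -0.136 0 0 0; 0 -0.108 -0.154 0 0 0; 0 -0.12 -0.171 0 0 0",
  "gripper": 44
}}

```text
clock: 15.25
eef_pos: [0.5235, 0.3616, 0.0801]
eef_rot: [[-0.068, 0.574, 0.816], [0.998, 0.041, 0.054], [-0.003, 0.818, -0.575]]
wrist_force: [-0.4, -0.3, 0.1]
width: 0.517
gripper_force: 0.0
```

```bash
python3 - <<'E'
from h import *
go([.50,.362,.14],Rt(4,0))
im=imaging.capture('side'); cv2.imwrite('pics/s3.png',cv2.resize(im[190:300,190:330,::-1],None,fx=5,fy=5,interpolation=cv2.INTER_CUBIC))
E
```

```text
t 15.25 q [-0.6144  0.8315 -0.5135  2.1888  2.0631  1.1698 -2.7271] delta [ 0.006   0.1185 -0.1789  1.22    0.0046 -0.0005]
```

View pics/s3.png

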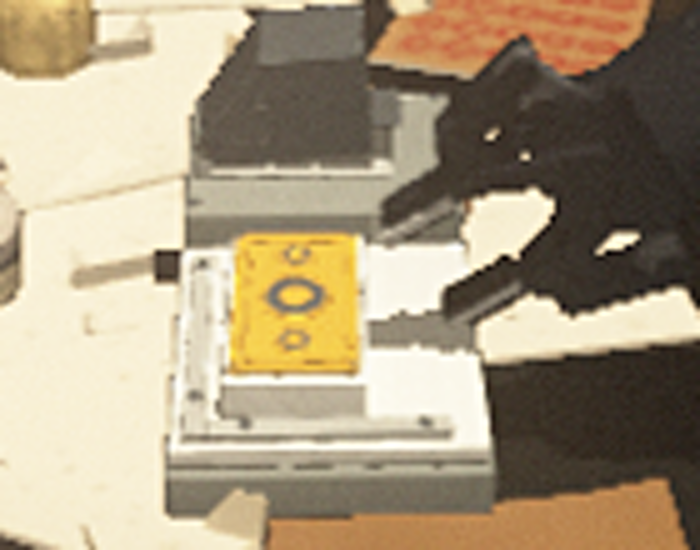

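Die lies flat, brass up, with a small gap to both fences (back gap at px 215–230, left end near row 415 vs fence 420). Now untilt, close the fingers and push it home.

{"op": "servo_tool", "data": {
  "deltas": "0 0.02 -0.03 0.1 0 0; 0 0.04 -0.06 0.2 0 0; 0 0.06 -0.09 0.35 0 0; 0 0.08 -0.12 0.5 0 0; 0 0.1 -0.15 0.65 0 0; 0 0.12 -0.18 0.8 0 0; 0 0.12 -0.18 0.9 0 0; 0 0.12 -0.18 1 0 0; 0 0.12 -0.18 1 0 0; 0 0.12 -0.18 1 0 0",
  "gripper": 0
}}

```text
clock: 16.55
eef_pos: [0.4997, 0.3601, 0.1401]
eef_rot: [[-0.069, 0.983, 0.172], [0.998, 0.068, 0.008], [-0.004, 0.172, -0.985]]
wrist_force: [0.2, 0.6, -0.3]
width: 0.0
gripper_force: 0.0
```

```bash
python3 - <<'E'
from h import *
go(hot(-.1,-.056,.04),Rt(4)); T=imaging.calibration('top')
im=imaging.capture('top'); hsv=cv2.cvtColor(im,cv2.COLOR_RGB2HSV)
m=cv2.inRange(hsv,(15,120,80),(35,255,255))[170:230,148:200]; n,l,st,ce=cv2.connectedComponentsWithStats(m)
i=1+st[1:,4].argmax(); ys,xs=np.nonzero(l==i); r=cv2.minAreaRect(np.c_[xs+148,ys+170].astype(np.float32)); print(st[i])
b=cv2.boxPoints(r); print(b); w=np.array([plane(T,p,.069) for p in b]); print(w, w.mean(0))
a=np.radians(4); Rz=np.array([[np.cos(a),np.sin(a)],[-np.sin(a),np.cos(a)]]); print((Rz@(w-C)[:,:2].T).T.mean(0))
E
```

```text
t 16.55 q [-0.1919  0.6562 -0.7797  1.8007  0.7778  0.8672 -1.2863] delta [ 0.008   0.0099  0.1881  0.2204  0.0047 -0.0011]
[  5  15  31  19 475]
[[153. 185.]
 [183. 185.]
 [183. 203.]
 [153. 203.]]
[[0.6014 0.4124 0.069 ]
 [0.6039 0.3182 0.069 ]
 [0.5477 0.3158 0.069 ]
 [0.5451 0.4097 0.069 ]] [0.5745 0.364  0.069 ]
[-0.0377 -0.0595]
```

```bash
python3 - <<'E'
from h import *
go(hot(-.1,-.058,.008),Rt(4))
E
```

```text
t 16.6 q [-0.1922  0.6559 -0.7798  1.8009  0.7775  0.8673 -1.2859] delta [ 0.0011 -0.0079  0.2937  0.2204  0.0047 -0.0003]
```

{"op": "servo_tool", "data": {
  "deltas": "0 0 0.04 0.1 0 0; 0 0 0.09 0.22 0 0; 0 0 0.14 0.22 0 0; 0 0 0.19 0.22 0 0; 0 -0.01 0.23 0.22 0 0; 0 -0.01 0.26 0.22 0 0; 0 -0.01 0.28 0.22 0 0; 0 -0.01 0.293 0.22 0 0; 0 -0.01 0.293 0.22 0 0; 0 -0.01 0.293 0.22 0 0",
  "gripper": 0
}}

```text
clock: 17.85
eef_pos: [0.5128, 0.361, 0.0537]
eef_rot: [[-0.068, 0.998, 0.001], [0.998, 0.068, -0.002], [-0.003, 0.0, -1.0]]
wrist_force: [0.1, 0.3, 0.3]
width: 0.0
gripper_force: 0.0
```

{"op": "servo_tool", "data": {
  "deltas": "0 0.01 0 0 0 0; 0 0.02 0 0 0 0; 0 0.03 0 0 0 0; 0 0.04 0 0 0 0; 0 0.048 0 0 0 0; 0 0.055 0 0 0 0; 0 0.062 0 0 0 0; 0 0.068 0 0 0 0; 0 0.074 0 0 0 0; 0 0.08 0 0 0 0",
  "gripper": 0
}}

```text
clock: 19.1
eef_pos: [0.5362, 0.3622, 0.0532]
eef_rot: [[-0.068, 0.998, -0.001], [0.998, 0.068, -0.004], [-0.003, -0.001, -1.0]]
wrist_force: [-6.4, -2.1, 2.6]
width: -0.002
gripper_force: 3.2
```

```bash
cat > die.py <<'E'
from h import *
def die():
    T=imaging.calibration('top'); im=imaging.capture('top'); hsv=cv2.cvtColor(im,cv2.COLOR_RGB2HSV)
    m=cv2.inRange(hsv,(15,120,80),(35,255,255))[170:230,148:200]; M=cv2.moments(m,True)
    p=(148+M['m10']/M['m00'],170+M['m01']/M['m00']); w=plane(T,p,.069)
    ys,xs=np.nonzero(m); print('die px',p,M['m00'],xs.min()+148,xs.max()+148,ys.min()+170,ys.max()+170,'w',w)
E
python3 - <<'E'
from die import *
die(); s=observe(); print(s['eef_pos'],s['wrist_force'])
E
```

```text
die px (174.77868852459017, 189.50819672131146) 244.0 153 183 183 200 w [0.5891 0.3434 0.069 ]
[0.5362 0.3622 0.0532] [-4.1415 -1.1021  2.9055]
```

{"op": "servo_tool", "data": {
  "deltas": "0 0.001 0 0 0 0; 0 0.002 0 0 0 0; 0 0.003 0 0 0 0; 0 0.004 0 0 0 0; 0 0.005 0 0 0 0; 0 0.006 0 0 0 0; 0 0.007 0 0 0 0; 0 0.008 0 0 0 0; 0 0.009 0 0 0 0; 0 0.01 0 0 0 0",
  "gripper": 0
}}

```text
clock: 20.4
eef_pos: [0.5365, 0.3622, 0.0532]
eef_rot: [[-0.069, 0.998, -0.005], [0.998, 0.069, -0.005], [-0.005, -0.005, -1.0]]
wrist_force: [-12.3, -3.3, 7.0]
width: -0.002
gripper_force: 6.0
```

```bash
python3 - <<'E'
from h import *
go(hot(-.035,-.134,.055),Rt(4));go(hot(-.035,-.134,.0185),Rt(4))
E
```

```text
t 20.4 q [-0.1726  0.8965 -0.755   1.6081  0.7233  0.9444 -1.1169] delta [-0.2517  0.1352 -0.1556 -0.0065  0.0065 -0.001 ]
t 20.4 q [-0.1726  0.8965 -0.755   1.6081  0.7233  0.9444 -1.1169] delta [-0.2511  0.1358 -0.0339 -0.0065  0.0065 -0.001 ]
```

{"op": "servo_tool", "data": {
  "deltas": "0 -0.03 0 0 0 0; 0 -0.03 -0.08 0 0 0; 0 -0.03 -0.16 0 0 0; -0.1 0 -0.16 0 0 0; -0.2 0.06 -0.16 0 0 0; -0.25 0.127 -0.16 0 0 0; -0.25 0.127 -0.12 0 0 0; -0.25 0.127 -0.08 0 0 0; -0.25 0.127 -0.05 0 0 0; -0.25 0.127 -0.035 0 0 0",
  "gripper": 0
}}

```text
clock: 21.65
eef_pos: [0.5817, 0.291, 0.0633]
eef_rot: [[-0.069, 0.998, -0.001], [0.998, 0.069, -0.003], [-0.003, -0.001, -1.0]]
wrist_force: [-0.2, 0.9, 0.1]
width: 0.002
gripper_force: 0.0
```

{"op": "servo_tool", "data": {
  "deltas": "0.006 0 0 0 0 0; 0.012 0 0 0 0 0; 0.018 0 0 0 0 0; 0.024 0 0 0 0 0; 0.03 0 0 0 0 0; 0.035 0 0 0 0 0; 0.04 0 0 0 0 0; 0.045 0 0 0 0 0; 0.05 0 0 0 0 0; 0.055 0 0 0 0 0",
  "gripper": 0
}}

```text
clock: 22.9
eef_pos: [0.5819, 0.3057, 0.064]
eef_rot: [[-0.067, 0.998, 0.0], [0.998, 0.067, -0.005], [-0.005, -0.0, -1.0]]
wrist_force: [-0.3, -3.8, 1.2]
width: 0.002
gripper_force: 1.9
```

```bash
python3 - <<'E'
from die import *
die(); s=observe(); print(s['eef_pos'],s['wrist_force'])
E
```

```text
die px (151.828125, 225.890625) 64.0 148 156 222 229 w [0.474  0.4099 0.069 ]
[0.5818 0.3063 0.064 ] [-1.3062 -3.4485  1.2476]
```

{"op": "servo_tool", "data": {
  "deltas": "0.003 0 0 0 0 0; 0.006 0 0 0 0 0; 0.009 0 0 0 0 0; 0.012 0 0 0 0 0; 0.015 0 0 0 0 0; 0.017 0 0 0 0 0; 0.019 0 0 0 0 0; 0.021 0 0 0 0 0; 0.023 0 0 0 0 0; 0.025 0 0 0 0 0",
  "gripper": 0
}}

```text
clock: 24.2
eef_pos: [0.5817, 0.3089, 0.0637]
eef_rot: [[-0.065, 0.998, -0.001], [0.998, 0.065, -0.012], [-0.012, -0.002, -1.0]]
wrist_force: [-2.5, -15.4, 9.7]
width: 0.004
gripper_force: 8.9
```

```bash
python3 - <<'E'
from h import *
go([.568,.2225,.175],Rt(49))
T=imaging.calibration('top');S=imaging.calibration('side')
L=lambda x,y:(143+x/5-.4,165+y/5-.4)
D=lambda x,y:(215+x/4-.4,140+y/4-.4)
print('tab',tri((T,L(355,217)),(S,D(222,290))),'guard front -y',plane(T,L(388,185),.121),'front+y',plane(T,L(296,187),.121))
E
```

```text
t 24.2 q [-0.0777  0.8953 -0.7566  1.5734  0.7158  0.9765 -1.0039] delta [-0.2891 -0.0648 -0.3674 -0.0082  0.0138 -1.0058]
tab [0.5326 0.2191 0.0761] guard front -y [0.5525 0.1948 0.121 ] front+y [0.5498 0.2495 0.121 ]
```

{"op": "servo_tool", "data": {
  "deltas": "-0.06 0 0 0 0 0; -0.06 0 -0.1 0 0 0; -0.06 0 -0.2 0 0 0; -0.1 0 -0.3 0 0 0; -0.2 -0.02 -0.37 0 0 -0.2; -0.3 -0.06 -0.37 0 0 -0.4; -0.3 -0.06 -0.37 0 0 -0.6; -0.3 -0.06 -0.37 0 0 -0.8; -0.3 -0.06 -0.37 0 0 -1; -0.3 -0.06 -0.37 0 0 -1",
  "gripper": 85
}}

```text
clock: 25.45
eef_pos: [0.569, 0.2245, 0.1753]
eef_rot: [[-0.753, 0.658, -0.0], [0.658, 0.753, -0.0], [-0.0, -0.0, -1.0]]
wrist_force: [0.2, -0.3, -0.6]
width: 0.998
gripper_force: 0.0
```

```bash
python3 - <<'E'
from h import *
go([.568,.2225,.175],Rt(94))
E
```

```text
t 25.45 q [ 0.2259  0.7757 -1.0303  1.6508  0.7215  1.1419 -0.1444] delta [-0.0018 -0.0071  0.001  -0.0006  0.0001 -1.0035]
```

{"op": "servo_tool", "data": {
  "deltas": "0 0 0 0 0 -0.2; 0 0 0 0 0 -0.4; 0 0 0 0 0 -0.6; 0 0 0 0 0 -0.8; 0 0 0 0 0 -1; 0 0 0 0 0 -1; 0 0 0 0 0 -1; 0 0 0 0 0 -1; 0 0 0 0 0 -1; 0 0 0 0 0 -1",
  "gripper": 85
}}

```text
clock: 26.7
eef_pos: [0.5692, 0.2237, 0.1753]
eef_rot: [[-0.998, -0.067, 0.0], [-0.067, 0.998, -0.003], [-0.0, -0.003, -1.0]]
wrist_force: [0.7, 1.1, 0.1]
width: 0.994
gripper_force: 0.0
```

```bash
python3 - <<'E'
from die import *
c=imaging.calibration('wrist'); im=imaging.capture('wrist'); np.save('w3.npy',c,allow_pickle=True)
s=imaging.capture('side'); t=imaging.capture('top')
o=np.zeros((600,800,3),np.uint8); o[:384,:512]=im[:,:,::-1]
o[:280,512:800]=cv2.resize(t[170:240,145:217,::-1],(288,280),interpolation=cv2.INTER_CUBIC)
o[300:600,512:800]=cv2.resize(s[190:290,220:316,::-1],(288,300),interpolation=cv2.INTER_CUBIC)
cv2.imwrite('pics/m4.png',o); print(observe()['eef_pos'])
E
```

```text
[0.5692 0.2237 0.1753]
```

View pics/m4.png

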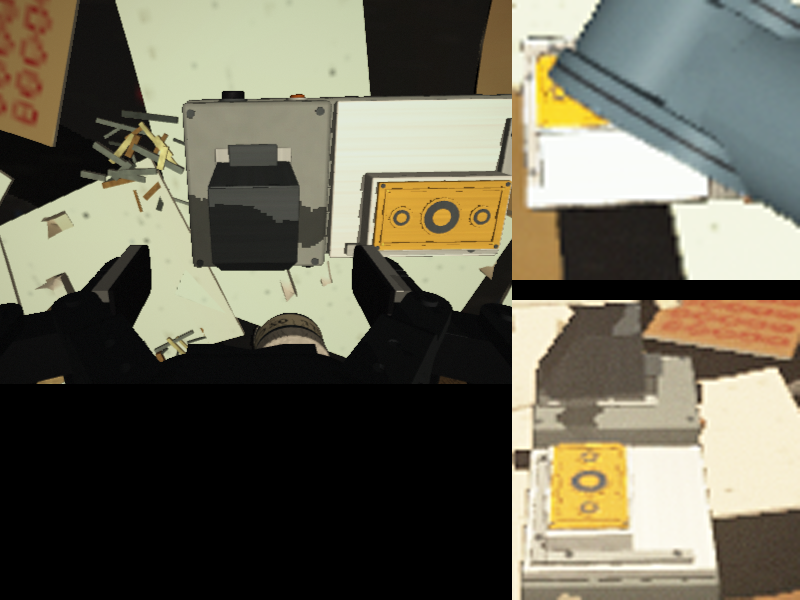

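```bash
python3 - <<'E'
from h import *
c=np.load('w3.npy',allow_pickle=True).item(); print(c['origin'])
print('guard top front',plane(c,(211,187),.121),plane(c,(298,186),.121),'tab',plane(c,(253,144),.075))
a=np.radians(4); Rz=np.array([[np.cos(a),np.sin(a)],[-np.sin(a),np.cos(a)]])
w=np.array([plane(c,p,.069) for p in [(375,181),(508,183),(506,250),(374,246)]]); print(w,w.mean(0)); print((w-C)[:,:2]@Rz.T)
print('deck',[plane(c,p,.06) for p in [(183,104),(329,99),(325,266),(194,267)]])
go([.5705,.2225,.085],Rt(94))
E
```

```text
[0.5024 0.2208 0.3179]
guard top front [0.5552 0.1996 0.121 ] [0.5511 0.2516 0.121 ] tab [0.5338 0.2235 0.075 ]
[[0.5561 0.3173 0.069 ]
 [0.5508 0.4175 0.069 ]
 [0.605  0.4307 0.069 ]
 [0.6089 0.3253 0.069 ]] [0.5802 0.3727 0.069 ]
[[-0.0594 -0.1048]
 [-0.0577 -0.0045]
 [-0.0026  0.0049]
 [-0.0062 -0.1006]]
deck [array([0.5099, 0.1702, 0.06  ]), array([0.4991, 0.277 , 0.06  ]), array([0.6336, 0.291 , 0.06  ]), array([0.6421, 0.1813, 0.06  ])]
t 26.85 q [ 0.2896  0.86   -1.1733  1.6471  0.8402  1.224   0.5647] delta [-0.0041 -0.0033  0.3011 -0.0037 -0.0001 -0.0028]
```

Guard front top edge (211..298,187) puts its front at x≈0.553, centre y≈0.225; the die is home on numbers (−0.0315, −0.051). Now descend astride the guard and grip its cheeks.

{"op": "servo_tool", "data": {
  "deltas": "0 0 0.04 0 0 0; 0 0 0.08 0 0 0; 0 0 0.12 0 0 0; 0 0 0.16 0 0 0; 0 0 0.2 0 0 0; 0 0 0.24 0 0 0; 0 0 0.27 0 0 0; 0 0 0.3 0 0 0; 0 0 0.3 0 0 0; 0 0 0.3 0 0 0",
  "gripper": 85
}}

```text
clock: 28.1
eef_pos: [0.5694, 0.2236, 0.0856]
eef_rot: [[-0.998, -0.068, 0.001], [-0.068, 0.998, -0.003], [-0.0, -0.003, -1.0]]
wrist_force: [-0.4, -0.0, 0.2]
width: 0.996
gripper_force: 0.0
```

{"op": "servo_tool", "data": {
  "deltas": "0 0 0 0 0 0; 0 0 0 0 0 0; 0 0 0 0 0 0; 0 0 0 0 0 0; 0 0 0 0 0 0; 0 0 0 0 0 0; 0 0 0 0 0 0; 0 0 0 0 0 0; 0 0 0 0 0 0; 0 0 0 0 0 0",
  "gripper": 40
}}

```text
clock: 29.35
eef_pos: [0.5691, 0.2249, 0.0861]
eef_rot: [[-0.998, -0.069, 0.001], [-0.069, 0.998, -0.001], [-0.001, -0.001, -1.0]]
wrist_force: [-1.8, 5.3, 5.6]
width: 0.624
gripper_force: 64.7
```

{"op": "servo_tool", "data": {
  "deltas": "-0.01 -0 -0.02 0 0 0; -0.022 0 -0.038 0 0 0; -0.037 0 -0.053 0 0 0; -0.06 0 -0.075 0 0 0; -0.087 0 -0.093 0 0 0; -0.115 0 -0.108 0 0 0; -0.147 0 -0.12 0 0 0; -0.178 0 -0.128 0 0 0; -0.21 0 -0.133 0 0 0; -0.21 0 -0.133 0 0 0",
  "gripper": 40
}}

```text
clock: 30.6
eef_pos: [0.6268, 0.2296, 0.1215]
eef_rot: [[-0.997, -0.072, -0.01], [-0.072, 0.997, -0.002], [0.01, -0.001, -1.0]]
wrist_force: [-6.7, 8.0, -12.4]
width: 0.622
gripper_force: 66.2
```

{"op": "servo_tool", "data": {
  "deltas": "-0.02 0 0 0 0 0; -0.035 0 0.002 0 0 0; -0.05 0 0.004 0 0 0; -0.067 0 0.006 0 0 0; -0.08 0 0.01 0 0 0; -0.095 0 0.015 0 0 0; -0.11 0 0.023 0 0 0; -0.115 0 0.025 0 0 0; -0.115 0 0.025 0 0 0; -0.115 0 0.025 0 0 0",
  "gripper": 40
}}

```text
clock: 31.85
eef_pos: [0.6616, 0.2325, 0.1158]
eef_rot: [[-0.997, -0.072, -0.009], [-0.072, 0.997, -0.001], [0.009, -0.001, -1.0]]
wrist_force: [-7.9, 6.6, -2.1]
width: 0.622
gripper_force: 65.0
```

```bash
python3 - <<'E'
from h import *
s=imaging.capture('side'); t=imaging.capture('top')
cv2.imwrite('pics/s5.png',cv2.resize(s[165:285,200:330,::-1],None,fx=5,fy=5,interpolation=cv2.INTER_CUBIC))
s=observe(); print(s['eef_pos'],s['wrist_force'],s['width'],s['joint_pos'])
E
```

```text
[0.6616 0.2325 0.1158] [-9.0023  7.0143 -2.4365] 0.625153644635557 [ 0.1886  1.0263 -1.075   1.4143  0.9114  1.2498  0.6723]
```

View pics/s5.png

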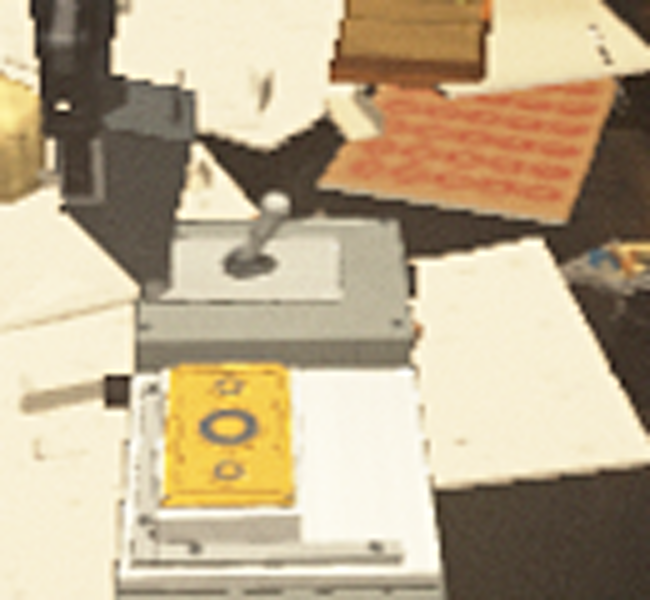

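Side view: guard stands fully back (dark sheet at px 110–190,100–280), toggle bare with tip (275,203) and pivot (250,262) crop px, leaning to the front; die home. Release and work out the toggle.

{"op": "servo_tool", "data": {
  "deltas": "0 0 0 0 0 0; 0 0 0 0 0 0; 0 0 0 0 0 0; 0 0 0 0 0 0; 0 0 -0.05 0 0 0; 0 0 -0.1 0 0 0; 0 0 -0.15 0 0 0; 0 0 -0.2 0 0 0; 0 0 -0.25 0 0 0; 0 0 -0.27 0 0 0",
  "gripper": 85
}}

```text
clock: 33.2
eef_pos: [0.6668, 0.2307, 0.2002]
eef_rot: [[-0.998, -0.068, 0.001], [-0.068, 0.998, -0.002], [-0.001, -0.002, -1.0]]
wrist_force: [-0.4, 0.8, -0.2]
width: 0.997
gripper_force: 0.0
```

```bash
python3 - <<'E'
from h import *
S=imaging.calibration('side')
tip=plane(S,(254.6,205.2),.102); piv=plane(S,(249.6,217),.064); print(tip,piv)
go([.528,tip[1],.19],Rt(94)); go([.528,.223,.086],Rt(94))
E
```

```text
[0.5685 0.2317 0.102 ] [0.5817 0.2259 0.064 ]
t 33.2 q [ 0.2021  0.9422 -1.128   1.3543  0.8474  1.3579  0.7134] delta [ 0.4614  0.0349  0.0333 -0.0029  0.0016 -0.0025]
t 33.2 q [ 0.2021  0.9422 -1.128   1.3543  0.8474  1.3579  0.7134] delta [ 0.4638  0.0066  0.3801 -0.0029  0.0016 -0.0025]
```

{"op": "servo_tool", "data": {
  "deltas": "0.1 0 0 0 0 0; 0.25 0.01 0 0 0 0; 0.4 0.015 0 0 0 0; 0.46 0.02 0 0 0 0; 0.46 0.02 0.1 0 0 0; 0.46 0.02 0.2 0 0 0; 0.46 0.02 0.28 0 0 0; 0.46 0.02 0.34 0 0 0; 0.46 0.02 0.38 0 0 0; 0.46 0.02 0.38 0 0 0",
  "gripper": 0
}}

```text
clock: 34.45
eef_pos: [0.5281, 0.2266, 0.0842]
eef_rot: [[-0.998, -0.068, -0.001], [-0.068, 0.998, -0.003], [0.001, -0.003, -1.0]]
wrist_force: [-0.8, 0.7, 0.2]
width: 0.0
gripper_force: 0.0
```

```bash
python3 - <<'E'
from h import *
s=observe();print(s['eef_pos'],s['wrist_force'],s['width']);go([.579,.228,.086],Rt(94))
E
```

```text
[0.5281 0.2266 0.0842] [-0.7509  0.6546  0.2082] 0.0002614465557141314
t 34.45 q [ 0.2396  0.9047 -1.0669  1.796   0.9267  1.0411  0.4416] delta [-0.1695 -0.0069 -0.0063 -0.0039 -0.0013 -0.0024]
```

{"op": "servo_tool", "data": {
  "deltas": "-0.03 0 0 0 0 0; -0.06 0 0 0 0 0; -0.08 0 0 0 0 0; -0.1 0 0 0 0 0; -0.115 0 0 0 0 0; -0.13 0 0 0 0 0; -0.145 0 0 0 0 0; -0.155 0 0 0 0 0; -0.165 0 0 0 0 0; -0.17 0 0 0 0 0",
  "gripper": 0
}}

```text
clock: 35.7
eef_pos: [0.5793, 0.2301, 0.0846]
eef_rot: [[-0.998, -0.068, -0.0], [-0.068, 0.998, -0.003], [0.0, -0.003, -1.0]]
wrist_force: [-1.3, -0.6, -0.6]
width: 0.0
gripper_force: 0.9
```

```bash
python3 - <<'E'
from h import *
s=observe();print(s['eef_pos'],s['wrist_force'])
im=imaging.capture('side'); cv2.imwrite('pics/s6.png',im[:,:,::-1])
E
```

```text
[0.5793 0.2301 0.0846] [-1.3386 -0.6283 -0.5885]
```

{"op": "servo_tool", "data": {
  "deltas": "-0.004 0 0 0 0 0; -0.008 0 0 0 0 0; -0.012 0 0 0 0 0; -0.016 0 0 0 0 0; -0.02 0 0 0 0 0; -0.024 0 0 0 0 0; -0.028 0 0 0 0 0; -0.03 0 0 0 0 0; -0.03 0 0 0 0 0; -0.03 0 0 0 0 0",
  "gripper": 0
}}

```text
clock: 37.0
eef_pos: [0.5805, 0.2303, 0.0841]
eef_rot: [[-0.997, -0.071, -0.013], [-0.071, 0.997, -0.008], [0.014, -0.007, -1.0]]
wrist_force: [-22.7, -7.4, 14.3]
width: 0.003
gripper_force: 13.2
```

{"op": "servo_tool", "data": {
  "deltas": "0.05 0 0 0 0 0; 0.1 0 0 0 0 0; 0.15 0 0 0 0 0; 0.15 0 -0.1 0 0 0; 0.15 0 -0.2 0 0 0; 0.15 0 -0.3 0 0 0; 0.15 0 -0.38 0 0 0; 0.15 0 -0.4 0 0 0; 0.15 0 -0.4 0 0 0; 0.15 0 -0.4 0 0 0",
  "gripper": 85
}}

```text
clock: 38.25
eef_pos: [0.543, 0.2275, 0.2035]
eef_rot: [[-0.998, -0.068, -0.001], [-0.068, 0.998, -0.004], [0.002, -0.004, -1.0]]
wrist_force: [-0.1, -0.3, 0.2]
width: 0.992
gripper_force: 0.0
```

```bash
python3 - <<'E'
from h import *
s=observe();print(s['eef_pos'],s['wrist_force'])
S=imaging.calibration('side'); im=imaging.capture('side'); g=cv2.cvtColor(im,cv2.COLOR_RGB2GRAY)
print('off px',proj(S,[.5685,.229,.102]),'on px',proj(S,[.605,.229,.102]))
print(g[200:222,236:262])
for p in [[.6616,.2325,.1853]]: go(p,Rt(94))
E
```

```text
[0.543  0.2275 0.2035] [-0.1284 -0.2554  0.2419]
off px [254.6814 204.646 ] on px [239.9209 204.21  ]
[[ 74 141 220 228 187 147 211 245 248 227  99  63  65  66  63  58  53  59
   63  63  58  61  64  59  57  60]
 [ 71 171 235 231 216 166 209 243 242 242 199  86  55  54  59  59  59  58
   53  62  60  63  58  54  58  57]
 [ 88 180 233 228 225 212 227 243 240 243 237 177  81  57  57  64  60  58
   60  57  59  60  60  57  59  58]
 [160 231 235 231 232 234 235 234 236 241 243 239 171  47  56  61  56  60
   57  55  58  59  63  59  55  58]
 [190 246 243 240 198 100 106  96 188 243 240 244 225 104  41  57  60  65
   80  84  71  58  60  60  61  61]
 [188 244 242 213 100 119 129 127 185 239 241 242 246 226 109  49  51  96
  147 146 101  56  62  58  56  57]
 [208 244 245 218 118 129 136 132 110 192 244 241 240 247 230 110  47 107
  162 137  90  59  60  56  60  59]
 [250 245 248 222 118 133 129 130 124 181 241 243 244 243 246 211  94 115
  139  96  56  54  64  59  63  58]
 [240 239 241 194  88 120 134 130 121 101 173 238 239 227 190 173 171 130
  124  85  61  67  63  64  62  88]
 [ 72  69  68  76
[... 823 characters left out ...]
14 111 113 113 113 114 114 106]
 [114 113 116 110 112 117 115 114  96  70  75  69  69  75  79  76  82  99
  114 113 115 115 112 109 109 121]
 [112 113 113 113 116 110 112 114 102  74  82  80  79  81  77  72  89 106
  114 117 115 111 108 109 119 188]
 [115 115 114 115 113 110 111 116 110  91  81  83  78  84  82  83  97 111
  114 116 110 112 127 148 187 226]
 [114 109 113 113 110 111 113 114 111 111 106  96  94  96 100 110 115 110
  109 109 110 130 192 227 224 221]
 [112 113 113 109 111 117 112 111 112 115 114 114 114 115 117 111 114 110
  113 113 108 162 216 223 219 217]]
t 38.3 q [ 0.2959  0.7793 -1.1784  1.6846  0.7658  1.2194  0.5681] delta [-0.3957 -0.0103  0.0604 -0.0045 -0.0019 -0.0024]
```

Toggle handle now runs from (246,216) up to (241,204): on. Now regrip the guard and bring it back.

{"op": "servo_tool", "data": {
  "deltas": "-0.1 0 0 0 0 0; -0.2 0 0 0 0 0; -0.3 -0.01 0 0 0 0; -0.396 -0.01 0 0 0 0; -0.396 -0.01 0.05 0 0 0; -0.396 -0.01 0.12 0 0 0; -0.396 -0.01 0.18 0 0 0; -0.396 -0.01 0.24 0 0 0; -0.396 -0.01 0.29 0 0 0; -0.396 -0.01 0.29 0 0 0",
  "gripper": 85
}}

```text
clock: 39.55
eef_pos: [0.6614, 0.2323, 0.1161]
eef_rot: [[-0.998, -0.068, -0.002], [-0.068, 0.998, -0.004], [0.002, -0.004, -1.0]]
wrist_force: [-0.4, -0.2, -0.6]
width: 0.994
gripper_force: 0.0
```

{"op": "servo_tool", "data": {
  "deltas": "0 0 0 0 0 0; 0 0 0 0 0 0; 0 0 0 0 0 0; 0 0 0 0 0 0; 0 0 0 0 0 0; 0 0 0 0 0 0; 0 0 0 0 0 0; 0 0 0 0 0 0; 0 0 0 0 0 0; 0 0 0 0 0 0",
  "gripper": 40
}}

```text
clock: 40.8
eef_pos: [0.6628, 0.2328, 0.1189]
eef_rot: [[-0.998, -0.068, 0.002], [-0.068, 0.998, -0.003], [-0.002, -0.003, -1.0]]
wrist_force: [-0.3, -2.8, 6.4]
width: 0.623
gripper_force: 64.3
```

{"op": "servo_tool", "data": {
  "deltas": "0.02 0 -0.01 0 0 0; 0.035 0 -0.015 0 0 0; 0.05 0 -0.02 0 0 0; 0.065 0 -0.022 0 0 0; 0.08 0 -0.024 0 0 0; 0.095 0 -0.025 0 0 0; 0.115 0 -0.025 0 0 0; 0.147 0 -0.02 0 0 0; 0.178 0 -0.013 0 0 0; 0.178 0 -0.013 0 0 0",
  "gripper": 40
}}

```text
clock: 42.05
eef_pos: [0.6124, 0.2287, 0.1239]
eef_rot: [[-0.998, -0.067, 0.008], [-0.067, 0.998, -0.002], [-0.008, -0.003, -1.0]]
wrist_force: [5.7, -4.0, 8.4]
width: 0.617
gripper_force: 65.8
```

{"op": "servo_tool", "data": {
  "deltas": "0.015 0 0.005 0 0 0; 0.032 0 0.012 0 0 0; 0.06 0 0.027 0 0 0; 0.087 0 0.045 0 0 0; 0.11 0 0.067 0 0 0; 0.125 0 0.082 0 0 0; 0.137 0 0.1 0 0 0; 0.147 0 0.12 0 0 0; 0.147 0 0.127 0 0 0; 0.147 0 0.127 0 0 0",
  "gripper": 40
}}

```text
clock: 43.3
eef_pos: [0.5631, 0.2245, 0.0843]
eef_rot: [[-0.998, -0.069, -0.002], [-0.069, 0.998, -0.007], [0.002, -0.007, -1.0]]
wrist_force: [-9.1, -9.5, 14.2]
width: 0.623
gripper_force: 71.4
```

{"op": "servo_tool", "data": {
  "deltas": "0 0 0 0 0 0; 0 0 0 0 0 0; 0 0 0 0 0 0; 0 0 0 0 0 0; 0 0 -0.1 0 0 0; 0 0 -0.2 0 0 0; 0 0 -0.25 0 0 0; 0 0 -0.27 0 0 0; 0 0 -0.27 0 0 0; 0 0 -0.27 0 0 0",
  "gripper": 85
}}

```text
clock: 44.55
eef_pos: [0.5644, 0.2259, 0.1634]
eef_rot: [[-0.998, -0.068, -0.001], [-0.068, 0.998, -0.004], [0.001, -0.004, -1.0]]
wrist_force: [-0.2, -0.2, 0.2]
width: 0.996
gripper_force: 0.0
```

{"op": "servo_tool", "data": {
  "deltas": "0 0 0 0 0 0; 0 0 0 0 0 0; 0 0 0 0 0 0; 0 0 0 0 0 0; 0 0 0.05 0 0 0; 0 0 0.08 0 0 0; 0 0 0.1 0 0 0; 0 0 0.11 0 0 0; 0 0 0.12 0 0 0; 0 0 0.13 0 0 0",
  "gripper": 0
}}

```text
clock: 45.8
eef_pos: [0.5649, 0.2264, 0.1255]
eef_rot: [[-0.998, -0.068, 0.0], [-0.068, 0.998, -0.003], [-0.0, -0.003, -1.0]]
wrist_force: [0.5, 0.5, -0.1]
width: -0.001
gripper_force: 0.0
```

```bash
python3 - <<'E'
from h import *
s=observe();print(s['eef_pos'],s['wrist_force'],s['width'])
go([.566,.225,.119],Rt(94))
E
```

```text
[0.5649 0.2264 0.1255] [ 0.5378  0.5039 -0.1452] -0.001480835923224068
t 45.8 q [ 0.2489  0.889  -1.0919  1.6881  0.8696  1.1294  0.5365] delta [-0.0032 -0.0047  0.0218 -0.0034  0.0004 -0.0025]
```

Press gently down on the guard's top.

{"op": "servo_tool", "data": {
  "deltas": "0 0 0.005 0 0 0; 0 0 0.01 0 0 0; 0 0 0.015 0 0 0; 0 0 0.02 0 0 0; 0 0 0.025 0 0 0; 0 0 0.03 0 0 0; 0 0 0.033 0 0 0; 0 0 0.036 0 0 0; 0 0 0.036 0 0 0; 0 0 0.036 0 0 0",
  "gripper": 0
}}

```text
clock: 47.05
eef_pos: [0.5648, 0.2266, 0.1207]
eef_rot: [[-0.998, -0.068, 0.002], [-0.068, 0.998, -0.006], [-0.002, -0.006, -1.0]]
wrist_force: [-14.4, -13.0, 46.8]
width: -0.002
gripper_force: 23.3
```

{"op": "servo_tool", "data": {
  "deltas": "0 0 -0.05 0 0 0; 0 0 -0.15 0 0 0; 0 0 -0.3 0 0 0; 0 -0.15 -0.4 0 0 0; 0.1 -0.3 -0.4 0 0 0; 0.2 -0.5 -0.4 0 0 0; 0.3 -0.7 -0.4 0 0 0; 0.3 -0.8 -0.4 0 0 0; 0.3 -0.8 -0.4 0 0 0; 0.3 -0.8 -0.4 0 0 0",
  "gripper": 0
}}

```text
clock: 48.3
eef_pos: [0.4914, -0.0182, 0.2356]
eef_rot: [[-0.998, -0.068, 0.001], [-0.068, 0.998, -0.002], [-0.0, -0.002, -1.0]]
wrist_force: [-0.3, 0.1, -0.0]
width: 0.002
gripper_force: 0.0
```

```bash
python3 - <<'E'
from die import *
die(); s=observe();print(s['clock'],s['eef_pos'],s['wrist_force'])
a=imaging.capture('side'); b=cv2.imread('pics/side0.png')[:,:,::-1]
d=cv2.absdiff(a,b).max(2)[190:225,225:275]; print('guard region diff',(d>40).sum(), np.argwhere(d>40)[:20].tolist())
t=imaging.capture('top'); t0=cv2.imread('pics/top0.png')[:,:,::-1]
for n,(x,y) in dict(tin=(201,138),can=(274,143),loupe=(216,257),short=(358,222)).items(): print(n,(cv2.absdiff(t,t0).max(2)[y-12:y+12,x-12:x+12]>40).sum())
T=imaging.calibration('top'); print('home px',proj(T,hot(-.031,-.054,.024)))
E
```

```text
die px (164.57560137457045, 195.60652920962198) 582.0 148 182 183 229 w [0.5692 0.3745 0.069 ]
48.35 [ 0.4914 -0.0177  0.2356] [ 0.2498 -0.8564 -0.1213]
guard region diff 82 [[1, 25], [1, 26], [1, 27], [1, 28], [1, 29], [1, 30], [1, 31], [1, 32], [1, 33], [1, 34], [1, 36], [2, 19], [2, 20], [2, 21], [2, 22], [2, 23], [2, 24], [2, 25], [2, 26], [2, 27]]
tin 0
can 0
loupe 0
short 102
home px [166.1845 191.9153]
```

```bash
python3 - <<'E'
from h import *
T=imaging.calibration('top'); t=imaging.capture('top'); hsv=cv2.cvtColor(t,cv2.COLOR_RGB2HSV)
m=cv2.inRange(hsv,(15,100,60),(35,255,255)); m[:178]=0;m[208:]=0;m[:,:150]=0;m[:,188:]=0
n,l,st,ce=cv2.connectedComponentsWithStats(m); i=1+st[1:,4].argmax(); m=((l==i)*255).astype(np.uint8)
c=cv2.findContours(m,cv2.RETR_EXTERNAL,cv2.CHAIN_APPROX_NONE)[0]; h=cv2.convexHull(np.vstack(c)); M=cv2.moments(h)
p=(M['m10']/M['m00'],M['m01']/M['m00']); w=plane(T,p,.069); print(st[i],p,cv2.minAreaRect(h),w)
a=np.radians(4); print('hot',np.array([[np.cos(a),np.sin(a)],[-np.sin(a),np.cos(a)]])@(w-C)[:2])
# short die check
d=cv2.absdiff(t,cv2.imread('pics/top0.png')[:,:,::-1]).max(2)[205:240,340:375]>40; print(np.argwhere(d).min(0),np.argwhere(d).max(0),d.sum(0))
S=imaging.calibration('side'); print('short in side',proj(S,[.51,-.23,.07]))
s=imaging.capture('side'); s0=cv2.imread('pics/side0.png')[:,:,::-1]; print((cv2.absdiff(s,s0).max(2)[144:153,274:300]>40).sum())
E
```

```text
[151 183  32  19 524] (166.4578313253012, 192.0203892493049) ((166.5, 192.0), (18.0, 31.0), 90.0) [0.5805 0.3691 0.069 ]
hot [-0.0314 -0.0548]
[5 0] [34 20] [30 28 27 26 25 23 22 21 19 18 17 15 14 13 11  9  8  7  3  3  1  0  0  0
  0  0  0  0  0  0  0  0  0  0  0]
short in side [280.2392 147.6046]
0
```

```bash
python3 -c "
from station import env
print(env.hand_in())"
```

```text
the job is handed in; nothing more can be done
None
```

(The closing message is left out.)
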